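# Pin the press stand and hold the caul flush on its sloped bed

## Task

Lock the press stand by dropping the steel pin fully home through the ear and the carriage tongue, and let go of the pin. Then pick up the wooden pressing caul by its rib, tilt it to the slope of the stand's bed and, without changing that slope, hold it flush on the veneer panel, centred with the long edges of caul and panel parallel, pushing the sprung bed in about half of its 12 mm travel. Finish like that, still gripping the caul and pushing steadily; leave the jar, the screwdriver and the offcut where they are.

Things in the scene. Friction and masses are not known exactly. Their poses are not given: they have to be found in the camera images.
- rig: Press stand, fixed to the bench: plywood board 270 (x) x 150 (y) x 16 mm, with a steel fork at its robot-side end and, behind it, a carriage with a sloped bed. Origin at the centre of the board's underside; z up, x along the stand away from the robot, y across
- rig_hole (a point): centre of the pin hole's mouth in the top of the steel ear of the stand's fork (ear 44 x 58 mm, 10 mm thick, top 56 mm above the bench); axes as rig. The vertical 14 mm hole goes through the ear and the aluminium carriage tongue (12 mm thick, its top 12 mm below this point), with 40 mm of free depth below this point. The two holes are in line at the start
- carriage (a joint): travel in m of the aluminium carriage along the stand's x; it carries the sloped frame and bed. 0 = pin holes in line (the start). It slides with only 1.5 N of friction up to 40 mm away from the robot (10 mm the other way), so pushing on the bed shoves it away unless the pin is in
- bed_face (a point): centre of the upper face of the sloped bed, a plywood plate 130 (x) x 110 (y) x 14 mm with a dark veneer panel 100 (x) x 80 (y) mm at its centre. z = outward normal, up and towards the robot; x up the slope, y across. The slope differs from start to start, 17 to 36 degrees from level. 100 to 125 mm along the stand beyond the pin hole, 118 to 138 mm above the bench. It sinks with the bed
- bed (a joint): how far the bed is pushed in along its normal, m: 0 = out (start), 0.012 = bottomed on its stop. Springs: about 3 N to start it, then 1 N per mm (about 9 N at 6 mm)
- frame_top (a point): middle of the upper end of the wooden tilting frame under the bed (150 x 122 x 12 mm), x up the slope. Its hinge is very stiff (6 N m) and stays at the slope as set
- pin_foot (a point): lower end of the loose steel pin (120 g), z along the pin towards its head. Shank 12 mm in diameter, 36 mm long, 3 mm chamfer at the foot; then a collar 26 mm wide, 5 mm thick, that stops on the ear when fully home; then a round grip 18 mm wide, 32 mm tall. It starts upright in a hole of a wooden block 80 x 70 x 45 mm fixed to the bench, collar on the block's top, 36 mm deep
- pin_grip (a point): middle of the round grip of the pin, 59 mm above its foot (23 mm above the underside of the collar), axes as pin_foot. The grip reaches 18 mm below and 14 mm above this point
- caul_base (a point): centre of the flat underside of the loose wooden pressing caul: a plate 100 (x) x 80 (y) x 14 mm with an upright rib on top, z out of the top. 180 to 290 g. It starts lying flat on the bench, rib up
- caul_grip (a point): grip point in the caul's rib, 40 mm above the underside, axes as caul_base. The rib is 70 mm long along x, 20 mm thick along y, and stands from 14 to 58 mm above the underside; grip it across y. Half a turn about z makes no difference
- pin: the steel pin as a whole; origin at its foot (see pin_foot)
- caul: the wooden caul as a whole; origin at the centre of its underside (see caul_base)
- jar: bystander: closed jar 68 mm wide, 85 mm tall; origin under its centre
- screwdriver: bystander: screwdriver lying on the bench; origin under its middle
- offcut: bystander: dark wood offcut 130 x 50 x 20 mm lying on the bench; origin under its centre
Mind the look-alikes: they are no part of the job. What is shaped like the pin but green is not meant.

How it is judged (in metres and radians):
On the way, in this order (a step that is already met when the one before it is completed fails the run):
1. the pin is fully home through ear and tongue, and released (horizontal distance between pin_foot and rig_hole below 0.005 m and z of pin_foot in the frame of rig_hole between -0.045 and -0.03 m and angle between pin_foot's own z axis and vertical below 0.12 rad and contact force between the fingers and pin below 0.1 N), for 0.2 s.
2. the caul is carried clear of bench and bed in the fingers (height (world z) of caul_base above 0.07 m and contact force between the fingers and caul above 1 N and contact force between caul and bed below 0.1 N), for 0.1 s.
At the end, for the whole second after the job is handed in: Pin home (foot 30-45 mm down, 5 mm, 0.12 rad), released; carriage within 4 mm, frame top 15 mm. Caul gripped (over 2 N), on the bed within 3 mm, flush 0.06 rad, centred 15 mm per axis, parallel 0.14 rad, pressing over 4 N, bed in 3 to 9.5 mm, caul under 0.02 m/s (all of step 1 and value of joint carriage between -0.004 and 0.004 m and angle between the z axis of caul_base and the z axis of bed_face, either way round below 0.06 rad and angle between the x axis of caul_base and the x axis of bed_face, either way round below 0.14 rad and x of caul_base in the frame of bed_face between -0.015 and 0.015 m and y of caul_base in the frame of bed_face between -0.015 and 0.015 m and z of caul_base in the frame of bed_face between -0.003 and 0.003 m and value of joint bed between 0.003 and 0.0095 m and contact force between caul and bed above 4 N and contact force between the fingers and caul above 2 N and distance of frame_top from where it was at the start of the episode below 0.015 m and linear speed of caul below 0.02 m/s); the arm keeps its last pose, push and grip.
It fails at once if the jar is moved more than 30 mm (distance of jar from where it was at the start of the episode above 0.03 m).
It fails at once if the screwdriver is moved more than 30 mm (distance of screwdriver from where it was at the start of the episode above 0.03 m).
It fails at once if the offcut is moved more than 30 mm (distance of offcut from where it was at the start of the episode above 0.03 m).
It also fails if it takes over 67 s, if anything falls off the work surface, if the arm or the gripper's body presses on something with over 40 N, if the wrist force passes 120 N, or if a joint passes its speed limit or range.

## Robot

A 7-joint arm with a two-finger parallel gripper is mounted at the origin on the work surface. World frame = base frame: x ahead of the robot, y to its left, z up, the work surface at z = 0. Lengths are in m, angles in degrees, forces in N, time in s.
With the tool pointing down it reaches from about 0.4 to 0.85 m from the base axis. Payload 4.5 kg.
Tool frame: the origin (TCP) lies midway between the tips of the shut fingers; the grasp point (between the pads) lies 19 mm behind it; z points along the fingers, y is the line along which they close (so a half turn about z gives the same grasp; the last joint's range is limited). The gripper opens to 88 mm and grips with 3 to 60 N. Pads are 18 mm wide; open, the fingers measure 123 mm over their backs; the gripper's body (75 mm by 187 mm) begins 45 mm behind the grasp point.
Start: joints at [69.374, 39.483, -11.15, 89.685, 9.013, 51.709, -12.324], TCP at [0.24, -0.577, 0.239] pointing down, gripper open.
Joint ranges: [-172.22, 172.22], [-26.19, 119.32], [-84.43, 86.54], [7.71, 146.69], [-57.33, 237.33], [2.42, 119.75], [-152.13, 152.13]. Speed limits (degrees/s): [147.25, 147.25, 180, 180, 180, 180, 180].

## Interface

Orientations are given as a 3x3 rotation matrix whose columns are the frame's x, y, z axes.
In Python, from station import robot, snapshot, sign_off gives the robot as it stands.
- The arm moves only by the shell command python3 -m crank 'ROWS' [FORCE]. ROWS is a JSON object of lists of equal length, an entry for each row: "fingers": the opening, from 0 (shut) to 1 (fully open); "dp": the shift along the tool's x, y, z in mm, a list of three; "turn": the turn about the tool's z in rad. In form: {"fingers": [fingers, ...], "dp": [[x, y, z], ...], "turn": [turn, ...]}. A call has 1 to 10 rows; each row is the pose to reach, as a shift and turn from the pose commanded when the call began, along the tool's axes at that moment; what a row does not reach only later rows make up. A row lasts 1/8 s, in which the tool goes at most 62.5 mm and 10.7 degrees, less where a joint would pass 70% of its speed; a pose out of reach is approached as far as the arm can. A call with a gripper value outside its range is refused whole. The fingers move at their own pace and stop on an object; FORCE is the grip in N (left out, the last holds). Time passes only in rows, so rows that repeat a pose let the fingers close. It gives the time, the measured TCP pose, the force, the opening and the grip force at its end, in the units of the state.
- robot.state(): the state, without advancing time (a new reading comes with each control period).
- snapshot(name): name is "side" or "top" or "wrist"; returns a dict with "img" (400x640x3 uint8, red, green, blue), "fx", "fy", "cx", "cy" (pixels), "k1" (the pictures are not rectified: a ray, as slopes to the right and down, at radius r is drawn at 1 + k1 r^2 times it, then the intrinsics apply), "rvec" (rotation vector, rad) and "tvec" (3), from world to camera coordinates, as OpenCV has them; the wrist camera has in their place "tool_from_camera" (4x4, takes a point from camera to tool coordinates, whose origin is the TCP and whose axes are the flange's). Camera axes: x right, y down, z forward; pixel columns grow to the right and rows downward; lengths in m; the calibration is good to about 2 mm. A picture is of the moment at which its call begins: read the wrist's pose just before it. There is no depth.
- sign_off(): hands the job in; it is judged then, once.
The state is a dict: "time_s": time; "joint_positions": joint angles; "joint_velocities": joint speeds; "tau": joint torques, N m; "tcp_pos": TCP position; "tcp_rot": TCP orientation; "wrist_force": force on the tool from outside, world axes, zero at the start; "wrist_torque": the same for the moment, N m; "opening": opening from 0.0 (shut) to 1.0 (fully open); "grasp_force": force on a finger pad.
Only numpy, scipy, OpenCV 4.12 (cv2) and the standard library are available. Lean on these libraries where they do the work, as an engineer would, in place of code of your own. Each camera call takes 0.05 s, during which the arm holds its last target. There are 200 camera calls.

## Working session

There is one attempt and no reset: what is moved stays moved. The work goes in short steps, Python scripts to look and compute and a shell command to move; the robot and the scene stay as the last step left them, time stands still between calls to the robot, and variables do not carry over. Pictures are saved under pics/ and viewed, at most 10 in all, crops included, and the job is handed in when it is done.

```bash
ls; mkdir -p pics; python3 - <<'E'
from station import robot, snapshot
import cv2,numpy as np
s=robot.state();print(s)
for n in("side","top","wrist"):
    d=snapshot(n);cv2.imwrite(f"pics/{n}0.png",d["img"][:,:,::-1]);print(n,{k:v for k,v in d.items() if k!="img"})
E
```

```text
pics
{'time_s': 0.0, 'joint_positions': array([ 69.37339547,  39.53163756, -11.14500232,  89.74479122,
         9.01192655,  51.70924105, -12.32330064]), 'joint_velocities': array([ 0.03729527,  0.02639978,  0.00843077, -0.01320248, -0.01726742,
        0.03016408, -0.03893488]), 'tau': array([ 1.07154698e-03, -5.27554107e+01, -1.26680017e+00, -1.53424788e+01,
       -5.27026446e-02,  6.54646850e-03,  1.68907191e-04]), 'tcp_pos': array([ 0.23953021, -0.57659543,  0.23792732]), 'tcp_rot': array([[ 9.23419668e-01,  3.83790912e-01, -8.07526985e-04],
       [ 3.83791742e-01, -9.23418250e-01,  1.62299890e-03],
       [-1.22792927e-04, -1.80863129e-03, -9.99998357e-01]]), 'wrist_force': array([-0.53220776, -0.50852855,  0.45661905]), 'wrist_torque': array([ 0.0035841 ,  0.00893973, -0.0463255 ]), 'grasp_force': 0.0, 'opening': 1.006995300401934}
side {'fx': 406.4358608654359, 'fy': 406.4358608654359, 'cx': 319.2183965249026, 'cy': 196.0459928280897, 'k1': -0.10350496746263778, 'rvec': array([ 0.75935309, -2.36209555,  1.35530816]), 'tvec': array([0.49324621, 0.23371164, 0.73837239])}
top {'fx': 411.328886860576, 'fy': 411.328886860576, 'cx': 322.89151408422504, 'cy': 196.92485390446774, 'k1': -0.0946087490811346, 'rvec': array([ 2.18623712, -2.15148179,  0.11739785]), 'tvec': array([0.0022514 , 0.59593269, 1.12525705])}
wrist {'fx': 311.5385822082615, 'fy': 311.5385822082615, 'cx': 319.6878833014201, 'cy': 205.42464337737485, 'k1': -0.030873975214538194, 'tool_from_camera': array([[-7.23550398e-04, -9.63187538e-01, -2.68829393e-01,
         7.06917974e-02],
       [ 9.99999734e-01, -6.72207028e-04, -2.83037402e-04,
         6.17718035e-04],
       [ 9.19090916e-05, -2.68829526e-01,  9.63187769e-01,
        -1.46812741e-01],
       [ 0.00000000e+00,  0.00000000e+00,  0.00000000e+00,
         1.00000000e+00]])}
```

View pics/side0.png

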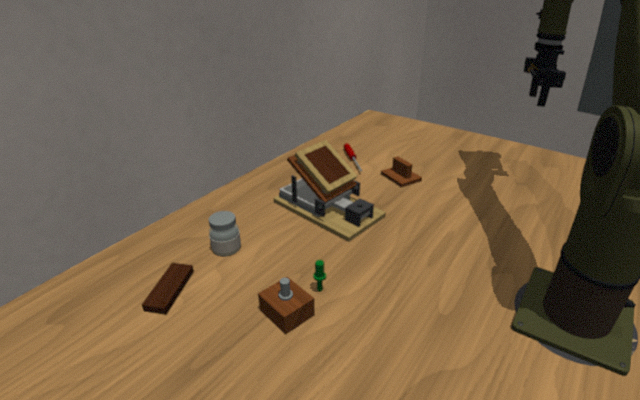

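View pics/top0.png

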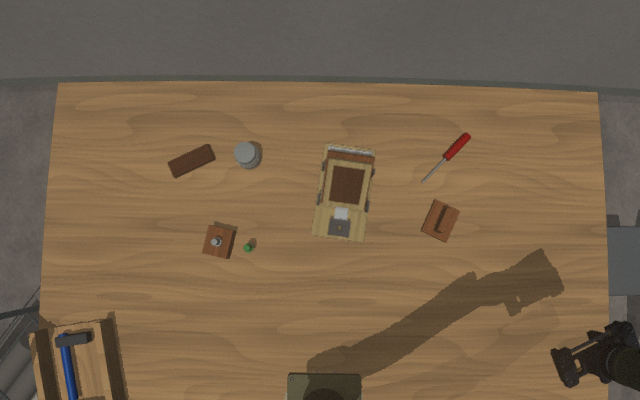

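Side: the pin is in its block at (285,287) and the bed is at (328,168). Top: pin at (216,241), fork at (340,227), caul at (440,221). 
Candidates for the pin: grey pin in the block, top (216,241), or the green one, top (248,247). I choose the grey one. Candidates for the caul: ribbed plate (440,221), or the dark offcut (192,161). I choose the ribbed plate. Next is one close crop to check both.

```bash
cat > h.py <<'E'
import cv2,numpy as np
from station import robot,snapshot
def cam(d,s=None):
    if "rvec" in d:
        R=cv2.Rodrigues(np.array(d["rvec"]))[0];return R.T,-R.T@np.array(d["tvec"])
    T=np.array(d["tool_from_camera"]);R=np.array(s["tcp_rot"]);return R@T[:3,:3],R@T[:3,3]+np.array(s["tcp_pos"])
def K(d): return np.array([[d["fx"],0,d["cx"]],[0,d["fy"],d["cy"]],[0,0,1.]]),np.array([d["k1"],0,0,0.])
def ray(d,uv,s=None):
    k,D=K(d);p=cv2.undistortPoints(np.array([[uv]],float),k,D)[0,0]
    R,c=cam(d,s);v=R@np.r_[p,1];return c,v/np.linalg.norm(v)
def onz(d,uv,z,s=None):
    c,v=ray(d,uv,s);return c+v*(z-c[2])/v[2]
def proj(d,P,s=None):
    k,D=K(d);R,c=cam(d,s);return cv2.projectPoints(np.atleast_2d(P).astype(float),cv2.Rodrigues(R.T)[0],-R.T@c,k,D)[0][:,0]
def cross(rs):
    A=sum(np.eye(3)-np.outer(v,v) for c,v in rs);b=sum((np.eye(3)-np.outer(v,v))@c for c,v in rs);return np.linalg.solve(A,b)
def tool(s,w): return np.array(s["tcp_rot"]).T@(np.array(w)-s["tcp_pos"])*1000
E
python3 - <<'E'
from h import *
t=cv2.imread("pics/top0.png");w=cv2.imread("pics/side0.png")
c=lambda i,x,y,W=80,H=60:cv2.resize(i[y:y+H,x:x+W],(400,300),interpolation=cv2.INTER_CUBIC)
cv2.imwrite("pics/m0.png",np.vstack([np.hstack([c(t,190,215),c(t,305,140,136,102)]),np.hstack([c(t,400,190),c(w,265,125,136,120)])]))
d=snapshot("top")
for n,uv,z in(("pin",(216,240.5),.082),("hole",(340,229),.056),("caulrib",(441,219),.058)):print(n,onz(d,uv,z))
E
```

```text
pin [0.46861968 0.29600976 0.082     ]
hole [ 0.50589012 -0.03626109  0.056     ]
caulrib [ 0.53710737 -0.31465722  0.058     ]
```

View pics/m0.png

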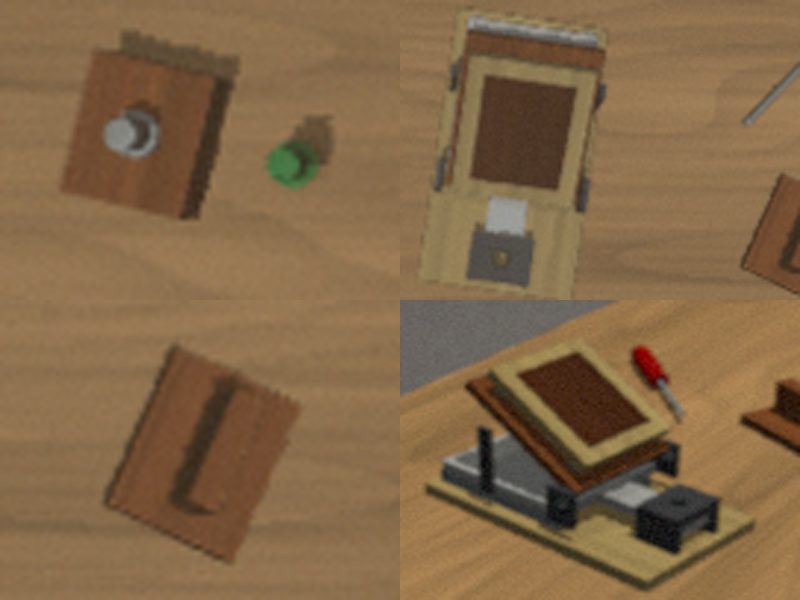

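The crop confirms the choices: the grey pin is upright in its block (head at top ≈(214,241)), the green one stands apart, and the caul has its rib. The hole is at ≈(339,228). Next I measure the veneer in both views.

```bash
cat > veneer.py <<'E'
from h import *
def veneer(img,guess,rad=60):
    hsv=cv2.cvtColor(img,cv2.COLOR_RGB2HSV); V=hsv[...,2]
    x,y=map(int,guess); ref=np.median(img[y-4:y+5,x-4:x+5].reshape(-1,3),0)
    m=(np.abs(img.astype(int)-ref).sum(2)<70).astype(np.uint8)
    m=cv2.morphologyEx(cv2.morphologyEx(m,cv2.MORPH_CLOSE,np.ones((3,3))),cv2.MORPH_OPEN,np.ones((3,3)))
    l=cv2.connectedComponents(m,connectivity=4)[1]; m=(l==l[y,x]).astype(np.uint8)
    c=max(cv2.findContours(m,0,1)[0],key=cv2.contourArea)
    h=cv2.convexHull(c)
    q=cv2.approxPolyN(h,4,ensure_convex=True).reshape(-1,2) if hasattr(cv2,'approxPolyN') else cv2.approxPolyDP(h,5,True)[:,0]
    return q,m.sum()
E
python3 - <<'E'
from veneer import *
t=snapshot("top");s=snapshot("side")
qt,a=veneer(t["img"],(347,185));qs,b=veneer(s["img"],(328,168))
print(qt.tolist(),a,qs.tolist(),b)
Z=.128
# match: project top quad at z~.128 into side, choose nearest cyclic match
from itertools import permutations
X=np.array([onz(t,q,Z) for q in qt]);p=proj(s,X);
best=min(permutations(range(4)),key=lambda o:np.abs(p-p.mean(0)-(qs[list(o)]-qs.mean(0))).sum())
P=np.array([cross([ray(t,qt[i]),ray(s,qs[best[i]])]) for i in range(4)]);print(P.round(4))
ctr=P.mean(0);U=np.linalg.svd(P-ctr)[2];n=U[2]*np.sign(U[2][2])
print("ctr",ctr,"n",n,"slope",np.degrees(np.arccos(n[2])),"yaw of -n",np.degrees(np.arctan2(-n[1],-n[0])))
print("edges",[(np.linalg.norm(P[i]-P[i-1]).round(4),np.degrees(np.arctan2(*(P[i]-P[i-1])[[1,0]])).round(1)) for i in range(4)])
for uv,z in(((339,227.7),.056),((214,241.6),.082)):print(onz(t,uv,z))
E
```

```text
[[365, 170], [358, 204], [328, 200], [334, 165]] 1069 [[349, 172], [329, 183], [305, 154], [325, 146]] 796
[[ 0.6538 -0.0923  0.1581]
 [ 0.5711 -0.0796  0.1117]
 [ 0.5796 -0.0014  0.1119]
 [ 0.6626 -0.015   0.1618]]
ctr [ 0.61674392 -0.04707451  0.13585634] n [-0.49863094  0.03355541  0.86616466] slope 29.984038395591995 yaw of -n -3.849919816966585
edges [(np.float64(0.0779), np.float64(-96.5)), (np.float64(0.0957), np.float64(171.2)), (np.float64(0.0786), np.float64(83.8)), (np.float64(0.0978), np.float64(-9.3))]
[ 0.50939431 -0.03348518  0.056     ]
[0.46557344 0.30131426 0.082     ]
```

```bash
python3 -m crank '{"fingers":[0.6,0.6,0.6,0.6,0.6,0.6,0.6,0.6,0.6],"dp":[[50,-23,0],[100,-46,0],[150,-69,0],[200,-92,0],[250,-115,0],[300,-138,0],[347,-159,0],[347,-159,0],[347,-159,0]],"turn":[0.07,0.15,0.22,0.3,0.37,0.45,0.52,0.52,0.52]}' 20
python3 - <<'E'
from h import *
s=robot.state();print(s["tcp_pos"],s["tcp_rot"].round(3).tolist(),tool(s,[.466,.301,.20]))
E
```

```text
time_s: 1.42
tcp_pos: [0.4986, -0.2978, 0.2386]
tcp_rot: [[0.992, -0.126, -0.001], [-0.126, -0.992, -0.001], [-0.001, 0.001, -1.0]]
wrist_force: [0.1, -0.5, 0.2]
opening: 0.604
grasp_force: 0.0
[ 0.49861909 -0.29781425  0.23864083] [[0.992, -0.126, -0.001], [-0.126, -0.992, -0.001], [-0.001, 0.001, -1.0]] [-107.65997823 -589.98715115   38.21139602]
```

```bash
python3 -m crank '{"fingers":[0.6,0.6,0.6,0.6,0.6,0.6,0.6,0.6,0.6,0.6],"dp":[[0,-30,0],[-5,-90,0],[-15,-150,5],[-30,-212,10],[-45,-275,15],[-60,-337,20],[-75,-400,25],[-90,-460,30],[-100,-520,35],[-107,-570,38]],"turn":[0,0,0,0,0,0,0,0,0,0]}'
python3 -m crank '{"fingers":[0.6,0.6,0.6],"dp":[[0,-20,0],[0,-20,0],[0,-20,0]],"turn":[0,0,0]}'
python3 - <<'E'
from h import *
s=robot.state();d=snapshot("wrist");im=d["img"];print(s["tcp_pos"])
cv2.imwrite("pics/w1.png",im[:,:,::-1])
E
```

```text
time_s: 2.68
tcp_pos: [0.4655, 0.2817, 0.2007]
tcp_rot: [[0.992, -0.128, 0.001], [-0.128, -0.992, -0.001], [0.001, 0.001, -1.0]]
wrist_force: [0.7, -0.1, -0.0]
opening: 0.6
grasp_force: 0.0
time_s: 3.05
tcp_pos: [0.4683, 0.298, 0.2008]
tcp_rot: [[0.991, -0.13, 0.0], [-0.13, -0.991, -0.002], [0.0, 0.002, -1.0]]
wrist_force: [0.3, 0.3, 0.6]
opening: 0.597
grasp_force: 0.0
[0.46827573 0.29798028 0.20078772]
```

View pics/w1.png

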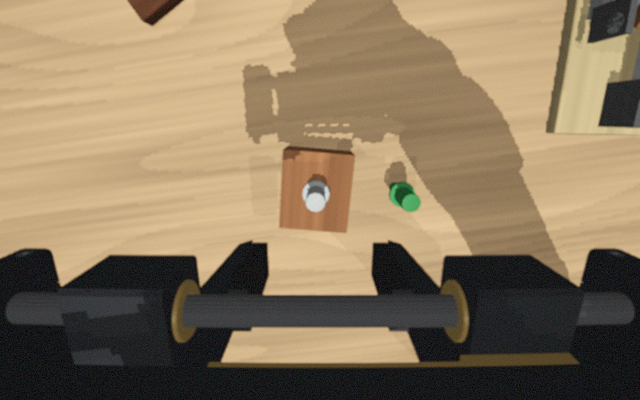

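The wrist view shows the pin head at (317,203) in its block and the green look-alike at (407,200), clear of the fingers.

```bash
python3 - <<'E'
from h import *
s=robot.state();d=snapshot("wrist");im=d["img"].astype(int)
m=((im.min(2)>150)&(np.ptp(im,axis=2)<25)).astype(np.uint8);m[:180]=0;m[225:]=0;m[:,:295]=0;m[:,340:]=0
ys,xs=np.nonzero(m);print(len(xs),xs.mean(),ys.mean(),xs.min(),xs.max(),ys.min(),ys.max())
uv=(317,203)
P=onz(d,uv,.082,s);print(P,tool(s,[P[0],P[1],.068-.019]))
t=snapshot("top");q=onz(t,(214,241.6),.082);print(q)
E
```

```text
435 315.29655172413794 198.7057471264368 303 329 184 211
[0.46742578 0.30084549 0.082     ] [ -1.17733461  -2.81516893 151.86842534]
[0.46557344 0.30131426 0.082     ]
```

```bash
python3 -m crank '{"fingers":[0.6,0.6,0.6,0.6,0.6,0.2,0.1,0.1,0.1,0.1],"dp":[[-1,-3,45],[-1,-3,90],[-1,-3,120],[-1,-3,146],[-1,-3,147],[-1,-3,147],[-1,-3,147],[-1,-3,147],[-1,-3,147],[-1,-3,147]],"turn":[0,0,0,0,0,0,0,0,0,0]}' 25
```

```text
time_s: 4.45
tcp_pos: [0.4669, 0.3033, 0.0544]
tcp_rot: [[0.992, -0.127, -0.0], [-0.127, -0.992, -0.002], [0.0, 0.002, -1.0]]
wrist_force: [-0.6, -3.0, 7.1]
opening: 0.197
grasp_force: 25.0
```

```bash
python3 -m crank '{"fingers":[0.1,0.1,0.1,0.1,0.1,0.1,0.1,0.1,0.1,0.1],"dp":[[0,0,-40],[0,0,-80],[5,20,-90],[20,75,-90],[35,130,-90],[50,185,-90],[65,240,-90],[80,290,-90],[85,320,-90],[85,329,-90]],"turn":[0,0,0,0,0,0,0,0,0,0]}'
python3 -m crank '{"fingers":[0.1,0.1],"dp":[[0,0,0],[0,0,0]],"turn":[0,0]}'
python3 - <<'E'
from h import *
s=robot.state();d=snapshot("wrist");print(s["tcp_pos"])
a=d["img"][130:330,180:460,::-1];t=snapshot("top")["img"][150:250,270:410,::-1];r=lambda i:cv2.resize(i,(800,571) if 0 else (400,286),interpolation=cv2.INTER_CUBIC)
sd=snapshot("side")["img"][150:240,310:436,::-1]
cv2.imwrite("pics/w2.png",np.vstack([cv2.resize(a,(560,400),interpolation=cv2.INTER_CUBIC),np.hstack([cv2.resize(t,(280,200)),cv2.resize(sd,(280,200))])]))
E
```

```text
time_s: 5.7
tcp_pos: [0.5084, -0.0358, 0.143]
tcp_rot: [[0.991, -0.131, -0.002], [-0.131, -0.991, -0.001], [-0.002, 0.002, -1.0]]
wrist_force: [0.7, 0.5, -1.9]
opening: 0.192
grasp_force: 25.0
time_s: 5.95
tcp_pos: [0.5095, -0.0304, 0.1435]
tcp_rot: [[0.992, -0.123, -0.0], [-0.123, -0.992, 0.001], [-0.001, -0.001, -1.0]]
wrist_force: [0.4, 0.4, -0.6]
opening: 0.198
grasp_force: 25.0
[ 0.50948901 -0.03035246  0.14351239]
```

View pics/w2.png

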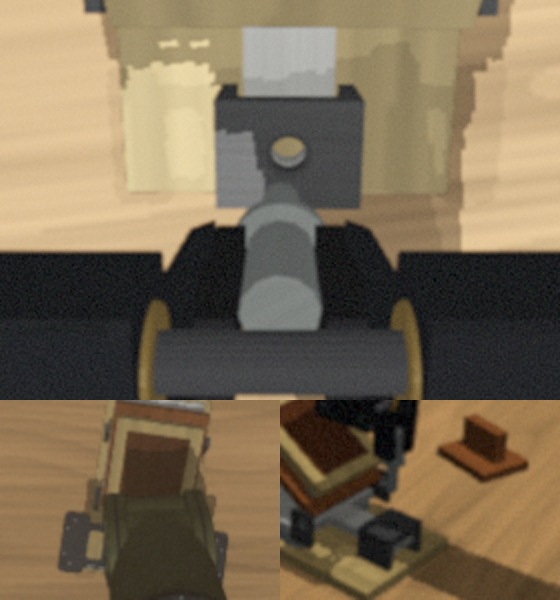

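The wrist view shows the hole mouth at full-image (324,205) and the pin's shank foot near (321,222). The ear edges are square to the tool.

```bash
python3 - <<'E'
from h import *
s=robot.state();d=snapshot("wrist");im=d["img"]
R=np.array(s["tcp_rot"]);foot=s["tcp_pos"]+R@[0,0,.0454]
print("foot pred px",proj(d,foot,s),"grip top px",proj(d,foot-R@[0,0,.073],s))
H=onz(d,(324,205.5),.056,s);print("hole",H,"tool delta",tool(s,[*H[:2],s["tcp_pos"][2]]))
# pin axis laterally: tilted-by-projection features
print("px of hole if dead below foot",proj(d,[*foot[:2],.056],s))
E
```

```text
foot pred px [[320.20287239 230.5893783 ]] grip top px [[320.41097221 289.31861735]]
hole [ 0.51454545 -0.03442564  0.056     ] tool delta [ 5.25474749e+00  2.97115073e+00 -2.30097511e-03]
px of hole if dead below foot [[320.16706417 211.94670747]]
```

```bash
python3 -m crank '{"fingers":[0.1,0.1,0.1,0.1],"dp":[[3,2,10],[4,3,20],[4,3,28],[4,3,28]],"turn":[0,0,0,0]}'
python3 - <<'E'
from h import *
s=robot.state();d=snapshot("wrist")
a=d["img"][180:300,240:400,::-1]
cv2.imwrite("pics/w3.png",cv2.resize(a,(800,600),interpolation=cv2.INTER_CUBIC))
E
```

```text
time_s: 6.65
tcp_pos: [0.5126, -0.0359, 0.1148]
tcp_rot: [[0.992, -0.126, -0.002], [-0.126, -0.992, -0.0], [-0.002, 0.0, -1.0]]
wrist_force: [-1.0, 0.7, -0.8]
opening: 0.197
grasp_force: 25.0
```

View pics/w3.png

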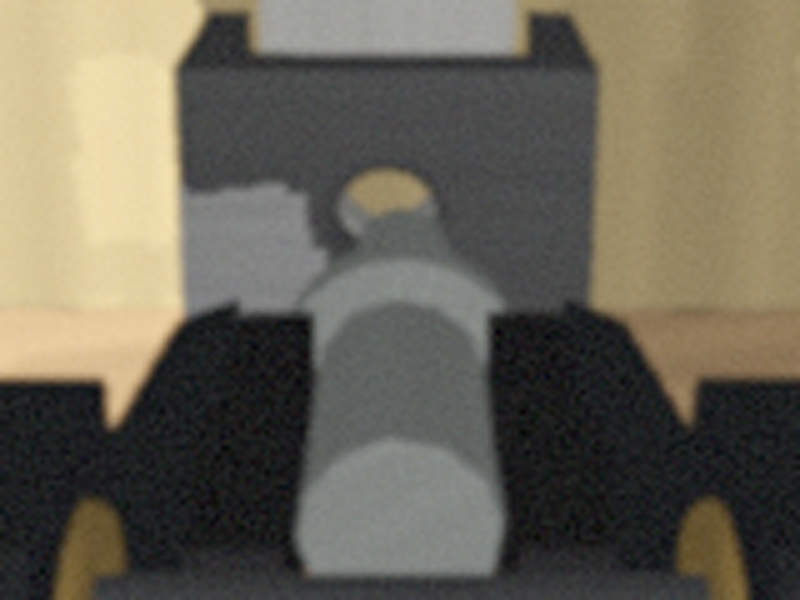

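The hole's rear rim is at crop y 168 and it spans x 340–437. The shank spans x 358–448 with its tip edge at y≈210, so it sits slightly right of the hole.

```bash
python3 - <<'E'
from h import *
s=robot.state();d=snapshot("wrist");print(s["tcp_pos"])
R=np.array(s["tcp_rot"])
px=lambda p:np.round((proj(d,s["tcp_pos"]+R@np.array(p),s)[0]-[240,180])*5,1)
zh=s["tcp_pos"][2]-.056; zf=.0454
x=0.0
for x in(0,.003,.006):
  print("x",x,"hole c/rear/left/right",px([x,0,zh]),px([x+.007,0,zh]),px([x,-.007,zh]),px([x,.007,zh]),"foot rim",px([x+.003,0,zf]),px([x+.0045,0,zf-.0015]),"shoulder",px([x+.006,0,zf-.003]),"edges",px([x,-.006,zf-.004]),px([x,.006,zf-.004]), "griptop c",px([x,0,zf-.073]))
E
```

```text
[ 0.51293248 -0.03588795  0.11524949]
x 0 hole c/rear/left/right [400.9 218.6] [400.9 170.7] [350.8 218.6] [451.  218.5] foot rim [401.  231.3] [401.  224.2] shoulder [401.1 217. ] edges [354.4 263.7] [447.7 263.7] griptop c [402.1 546.6]
x 0.003 hole c/rear/left/right [400.9 198.1] [400.9 149.9] [350.6 198.2] [451.2 198.1] foot rim [401.  209.5] [401.  202.2] shoulder [401.1 194.7] edges [354.2 241.7] [447.9 241.7] griptop c [402.1 515.5]
x 0.006 hole c/rear/left/right [400.9 177.6] [400.9 128.9] [350.4 177.6] [451.4 177.5] foot rim [401.  187.5] [401. 180.] shoulder [401.  172.3] edges [354.  219.6] [448.1 219.5] griptop c [402.1 484. ]
```

```bash
python3 -m crank '{"fingers":[0.1,0.1,0.1,0.1,0.1,0.1],"dp":[[-1,-2,0],[-1,-2,4],[-1,-2,10],[-1,-2,15],[-1,-2,20],[-1,-2,24]],"turn":[0,0,0,0,0,0]}'
```

```text
time_s: 7.5
tcp_pos: [0.5122, -0.0338, 0.0912]
tcp_rot: [[0.992, -0.126, -0.001], [-0.126, -0.992, -0.0], [-0.001, 0.0, -1.0]]
wrist_force: [-1.2, -0.7, -0.7]
opening: 0.198
grasp_force: 25.0
```

```bash
python3 -m crank '{"fingers":[0.1,0.1,0.1,0.1,0.1,0.1],"dp":[[0,0,5],[0,0,10],[0,0,15],[0,0,20],[0,0,24],[0,0,25]],"turn":[0,0,0,0,0,0]}'
```

```text
time_s: 8.25
tcp_pos: [0.5122, -0.0338, 0.0664]
tcp_rot: [[0.992, -0.126, -0.001], [-0.126, -0.992, -0.0], [-0.001, 0.0, -1.0]]
wrist_force: [-2.9, 1.2, 0.1]
opening: 0.193
grasp_force: 25.0
```

```bash
python3 -m crank '{"fingers":[0.5,0.5,0.5,0.5,0.5,0.5,0.5,0.5,0.5,0.5],"dp":[[0,0,0],[0,0,0],[0,0,0],[0,0,0],[0,0,-20],[0,0,-50],[0,0,-90],[0,0,-130],[0,0,-130],[0,0,-130]],"turn":[0,0,0,0,0,0,0,0,0,0]}'
python3 - <<'E'
from h import *
s=robot.state();d=snapshot("wrist");print(s["tcp_pos"],s["wrist_force"])
a=cv2.resize(d["img"][100:300,180:460,::-1],(560,400));sd=cv2.resize(snapshot("side")["img"][130:240,270:424,::-1],(560,400))
cv2.imwrite("pics/w4.png",cv2.resize(np.hstack([a,sd]),(800,286)))
t=snapshot("top");cv2.imwrite("pics/t4.png",t["img"][:,:,::-1])
q=[onz(t,uv,.014) for uv in((433.5,201),(459.5,212),(446.5,242),(422,231))]
print(np.round(q,4),np.mean(q,0),[np.degrees(np.arctan2(*(q[i]-q[i-1])[[1,0]])).round(1) for i in range(4)])
c=np.mean(q,0);print(tool(s,[c[0],c[1],.16]))
E
```

```text
time_s: 9.5
tcp_pos: [0.5121, -0.0338, 0.1964]
tcp_rot: [[0.992, -0.126, -0.001], [-0.126, -0.992, -0.0], [-0.001, 0.0, -1.0]]
wrist_force: [0.2, 0.6, 0.1]
opening: 0.502
grasp_force: 0.0
[ 0.51209213 -0.03375239  0.19638094] [0.21744374 0.59331617 0.07114658]
[[ 0.591  -0.3063  0.014 ]
 [ 0.5604 -0.382   0.014 ]
 [ 0.4741 -0.3429  0.014 ]
 [ 0.5046 -0.2722  0.014 ]] [ 0.53253112 -0.32583724  0.014     ] [np.float64(-21.5), np.float64(-112.0), np.float64(155.6), np.float64(66.7)]
[ 57.04211897 287.18775253  36.39060218]
```

View pics/w4.png

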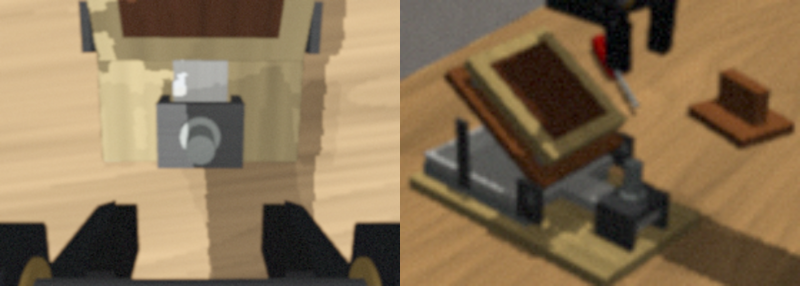

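The pin is home: the collar sits on the ear in both views. Now to the caul.

```bash
python3 -m crank '{"fingers":[0.7,0.7,0.7,0.7,0.7,0.7,0.7,0.7,0.7],"dp":[[8,40,0],[20,95,0],[31,150,0],[42,205,0],[50,250,0],[57,287,0],[57,287,0],[57,287,0],[57,287,0]],"turn":[0.05,0.1,0.15,0.2,0.25,0.27,0.27,0.27,0.27]}'
python3 - <<'E'
from h import *
s=robot.state();d=snapshot("wrist");print(s["tcp_pos"])
cv2.imwrite("pics/w5.png",d["img"][:,:,::-1])
E
```

```text
time_s: 10.78
tcp_pos: [0.5332, -0.3236, 0.1963]
tcp_rot: [[0.924, -0.383, -0.001], [-0.383, -0.924, 0.002], [-0.001, -0.001, -1.0]]
wrist_force: [-0.2, 1.2, 0.3]
opening: 0.698
grasp_force: 0.0
[ 0.53324212 -0.32359416  0.19631362]
```

View pics/w5.png

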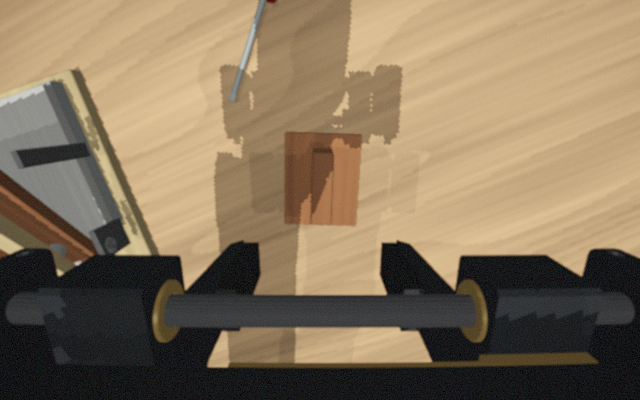

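The wrist view shows the caul plate with corners (286,132), (361,134), (356,225), (285,223). The rib runs along the tool's x, between the fingers.

```bash
python3 - <<'E'
from h import *
s=robot.state();d=snapshot("wrist")
q=np.array([onz(d,uv,.014,s) for uv in((286,132),(361,134),(356,225),(285,223))]);T=np.array([tool(s,p) for p in q])
print(T.round(1),T.mean(0),[np.degrees(np.arctan2(*(T[i]-T[j])[[1,0]])).round(1) for i,j in((0,3),(1,2),(1,0),(2,3))])
E
```

```text
[[ 57.4 -35.6 182.5]
 [ 55.3  41.9 182.4]
 [-44.1  39.7 182.5]
 [-41.7 -39.6 182.6]] [  6.73453257   1.60606818 182.50544178] [np.float64(2.3), np.float64(1.3), np.float64(91.5), np.float64(91.7)]
```

```bash
python3 -m crank '{"fingers":[0.7,0.7,0.7,0.7,0.7,0.1,0.1,0.1,0.1,0.1],"dp":[[6,1.5,50],[6,1.5,100],[6,1.5,145],[6,1.5,173],[6,1.5,173],[6,1.5,173],[6,1.5,173],[6,1.5,173],[6,1.5,173],[6,1.5,173]],"turn":[0.03,0.03,0.03,0.03,0.03,0.03,0.03,0.03,0.03,0.03]}' 20
```

```text
time_s: 12.12
tcp_pos: [0.5384, -0.3291, 0.0243]
tcp_rot: [[0.911, -0.413, 0.001], [-0.413, -0.911, 0.0], [0.001, -0.001, -1.0]]
wrist_force: [0.0, 0.9, 4.0]
opening: 0.226
grasp_force: 20.0
```

```bash
python3 -m crank '{"fingers":[0.1,0.1,0.1,0.1,0.1,0.1,0.1,0.1,0.1,0.1],"dp":[[0,0,-20],[0,0,-70],[0,0,-120],[0,0,-170],[-2,-10,-216],[-12,-60,-216],[-22,-115,-216],[-32,-170,-216],[-42,-225,-216],[-52,-270,-216]],"turn":[0,0,0,0,0,-0.05,-0.1,-0.15,-0.2,-0.25]}'
python3 -m crank '{"fingers":[0.1,0.1,0.1],"dp":[[2,-16,0],[2,-16,0],[2,-16,0]],"turn":[-0.045,-0.045,-0.045]}'
python3 - <<'E'
from h import *
s=robot.state();print(s["tcp_pos"],np.array(s["tcp_rot"]).round(3).tolist(),s["wrist_force"])
sd=snapshot("side");a=sd["img"][90:240,250:450,::-1]
cv2.imwrite("pics/s6.png",cv2.resize(a,(800,600),interpolation=cv2.INTER_CUBIC))
E
```

```text
time_s: 13.38
tcp_pos: [0.6022, -0.0596, 0.2406]
tcp_rot: [[0.985, -0.172, 0.0], [-0.172, -0.985, 0.0], [0.0, -0.0, -1.0]]
wrist_force: [0.6, -0.5, -1.7]
opening: 0.22
grasp_force: 20.0
time_s: 13.75
tcp_pos: [0.6064, -0.0497, 0.2399]
tcp_rot: [[0.991, -0.135, -0.001], [-0.135, -0.991, -0.002], [-0.0, 0.002, -1.0]]
wrist_force: [-0.6, 0.3, -1.8]
opening: 0.224
grasp_force: 20.0
[ 0.60635213 -0.04971665  0.23990285] [[0.991, -0.135, -0.001], [-0.135, -0.991, -0.002], [-0.0, 0.002, -1.0]] [-0.60973244  0.3004489  -1.80760093]
```

View pics/s6.png

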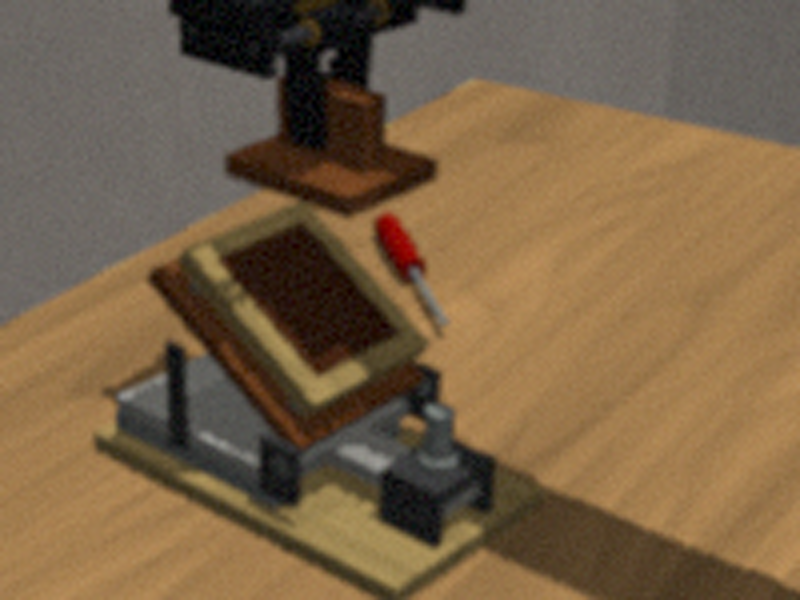

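```bash
python3 -m crank '{"fingers":[0.1,0.1,0.1,0.1],"dp":[[8,-2,20],[8,-2,40],[8,-2,47],[8,-2,47]],"turn":[0,0,0,0]}'
python3 -m crank '{"fingers":[0.1,0.1,0.1],"dp":[[0,0,3],[0,0,4],[0,0,4]],"turn":[0,0,0]}' 6
```

```text
time_s: 14.3
tcp_pos: [0.6148, -0.0461, 0.1917]
tcp_rot: [[0.991, -0.131, -0.002], [-0.131, -0.991, -0.0], [-0.002, 0.0, -1.0]]
wrist_force: [0.1, 0.5, -1.5]
opening: 0.225
grasp_force: 20.0
time_s: 14.68
tcp_pos: [0.6153, -0.0457, 0.189]
tcp_rot: [[0.991, -0.131, 0.001], [-0.131, -0.991, -0.0], [0.001, 0.0, -1.0]]
wrist_force: [-0.3, -0.2, -2.9]
opening: 0.222
grasp_force: 6.0
```

```bash
python3 -m crank '{"fingers":[0.1,0.1,0.1,0.1,0.1,0.1,0.1],"dp":[[-2,0,4],[-4,0,7],[-6,0,10],[-8,0,13],[-10,0,16],[-11,0,19],[-11,0,19]],"turn":[0,0,0,0,0,0,0]}'
python3 - <<'E'
from h import *
sd=snapshot("side");a=sd["img"][90:240,250:450,::-1]
cv2.imwrite("pics/s7.png",cv2.resize(a,(800,600),interpolation=cv2.INTER_CUBIC))
E
```

```text
time_s: 15.55
tcp_pos: [0.6037, -0.0442, 0.1693]
tcp_rot: [[0.991, -0.131, -0.001], [-0.131, -0.991, -0.0], [-0.001, 0.0, -1.0]]
wrist_force: [0.3, 0.4, -2.3]
opening: 0.224
grasp_force: 6.0
```

View pics/s7.png

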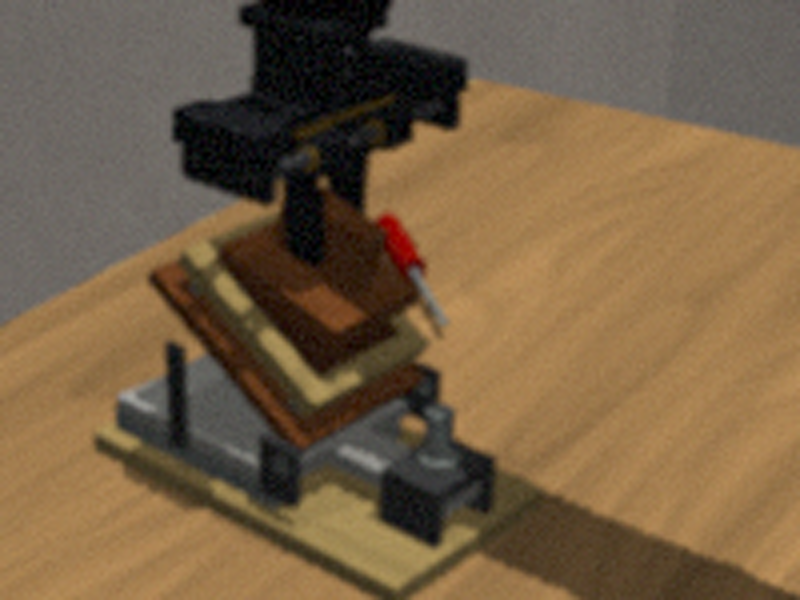

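The caul is pivoting in the fingers towards the slope, with its upper edge on the bed and its lower edge still about 10 mm off. The pin is home.

```bash
python3 -m crank '{"fingers":[0.1,0.1,0.1,0.1,0.1,0.1,0.1],"dp":[[-2,0,3],[-4,0,6],[-5,0,9],[-7,0,12],[-8,0,15],[-8,0,16],[-8,0,16]],"turn":[0,0,0,0,0,0,0]}'
python3 -m crank '{"fingers":[0.1,0.1],"dp":[[0.5,0,1],[1,0,2]],"turn":[0,0]}'
```

```text
time_s: 16.48
tcp_pos: [0.5959, -0.0431, 0.1535]
tcp_rot: [[0.991, -0.131, -0.001], [-0.131, -0.991, -0.0], [-0.001, 0.0, -1.0]]
wrist_force: [-1.4, 0.3, -2.0]
opening: 0.229
grasp_force: 6.0
time_s: 16.73
tcp_pos: [0.5971, -0.0433, 0.1516]
tcp_rot: [[0.991, -0.131, -0.0], [-0.131, -0.991, -0.0], [-0.0, 0.0, -1.0]]
wrist_force: [-1.3, 0.3, -0.3]
opening: 0.228
grasp_force: 6.0
```

```bash
python3 -m crank '{"fingers":[0.1,0.1,0.1],"dp":[[0.5,0,1],[1,0,2],[1,0,2]],"turn":[0,0,0]}'
python3 -m crank '{"fingers":[0.1,0.1,0.1],"dp":[[0.5,0,1],[1,0,2],[1,0,2]],"turn":[0,0,0]}'
```

```text
time_s: 17.1
tcp_pos: [0.5982, -0.0434, 0.1497]
tcp_rot: [[0.991, -0.131, -0.0], [-0.131, -0.991, -0.0], [-0.0, 0.0, -1.0]]
wrist_force: [-1.5, 0.9, 0.0]
opening: 0.223
grasp_force: 6.0
time_s: 17.48
tcp_pos: [0.5994, -0.0436, 0.1479]
tcp_rot: [[0.991, -0.131, 0.0], [-0.131, -0.991, -0.0], [0.0, 0.0, -1.0]]
wrist_force: [-2.2, 0.4, 1.7]
opening: 0.222
grasp_force: 6.0
```

```bash
python3 - <<'E'
from h import *
a=snapshot("side")["img"][120:220,275:400,::-1];t=snapshot("wrist")["img"][60:330,120:520,::-1]
cv2.imwrite("pics/s8.png",np.hstack([cv2.resize(a,(450,360),interpolation=cv2.INTER_CUBIC),cv2.resize(t,(350,360))]))
E
```

```text
(no output)
```

View pics/s8.png

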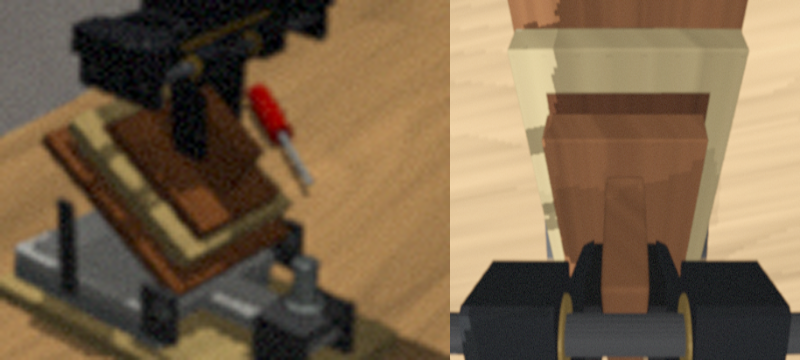

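Flush by eye in the side view. The wrist crop shows a veneer strip exposed above the caul's upper edge (crop y 93–113, x 555–709), so the caul sits down-slope. I work out by how much.

```bash
python3 - <<'E'
from h import *
s=robot.state();d=snapshot("wrist");print(s["tcp_pos"],s["wrist_force"])
th,ps=np.radians(30),np.radians(-7.5)
t=np.array([np.cos(th)*np.cos(ps),np.cos(th)*np.sin(ps),np.sin(th)]);y=np.array([-np.sin(ps),np.cos(ps),0]);n=np.cross(t,y)
C=np.array([.6167,-.0471,.1359])-.002*n
raw=lambda x,yy:(120+(x-450)/.875,60+yy/1.3333)
for x,yy in((555,93),(709,93),(547,113),(705,113),(544,138),(707,138),(512,50),(748,50)):
    c,v=ray(d,raw(x,yy),s);off=.014*(yy==138);X=c+v*(((C+off*n)-c)@n)/(v@n)-C
    print((x,yy),"t %.1f y %.1f"%(X@t*1e3,X@y*1e3))
E
```

```text
[ 0.59935775 -0.04360359  0.14786601] [-2.37293505  0.23039538  2.53206507]
(555, 93) t 55.2 y 34.6
(709, 93) t 55.1 y -38.7
(547, 113) t 47.7 y 40.0
(705, 113) t 47.6 y -38.3
(544, 138) t 48.4 y 38.4
(707, 138) t 48.3 y -36.2
(512, 50) t 69.6 y 51.1
(748, 50) t 69.5 y -52.9
```

The caul is about 7 mm down-slope but parallel, and fine across. I tighten the grip to lock the tilt, lift a little, shift up-slope and press again.

```bash
python3 -m crank '{"fingers":[0.1,0.1,0.1,0.1,0.1,0.1,0.1,0.1,0.1,0.1],"dp":[[0,0,0],[0,0,0],[0,0,0],[-2.5,0,-4.5],[0,0,-6],[3,0,-7],[4,0,-5],[5,0,-3],[6,0,-1.5],[6.5,0,-0.5]],"turn":[0,0,0,0,0,0,0,0,0,0]}' 35
python3 -m crank '{"fingers":[0.1,0.1,0.1],"dp":[[0.5,0,1],[0.5,0,1],[0.5,0,1]],"turn":[0,0,0]}'
```

```text
time_s: 18.88
tcp_pos: [0.6065, -0.0445, 0.1489]
tcp_rot: [[0.991, -0.131, 0.002], [-0.131, -0.991, -0.0], [0.002, -0.0, -1.0]]
wrist_force: [-0.3, 0.3, 7.3]
opening: 0.224
grasp_force: 35.0
time_s: 19.25
tcp_pos: [0.607, -0.0446, 0.1482]
tcp_rot: [[0.991, -0.131, 0.002], [-0.131, -0.991, -0.0], [0.002, -0.0, -1.0]]
wrist_force: [-1.3, 0.2, 7.4]
opening: 0.226
grasp_force: 35.0
```

```bash
python3 -m crank '{"fingers":[0.1,0.1,0.1],"dp":[[0,0,0],[0,0,0],[0,0,0]],"turn":[0,0,0]}' 9
python3 -m crank '{"fingers":[0.1,0.1,0.1,0.1],"dp":[[0,0,0],[0,0,0],[0,0,0],[0,0,0]],"turn":[0,0,0,0]}' 30
python3 - <<'E'
from h import *
s=robot.state();d=snapshot("wrist");print(s["tcp_pos"],s["wrist_force"])
im=d["img"]
for x in(270,325,380):
    print(x,[(y,tuple(im[y,x-3:x+4].mean(0).astype(int))) for y in range(96,176,4)])
E
```

```text
time_s: 19.62
tcp_pos: [0.607, -0.0445, 0.1482]
tcp_rot: [[0.991, -0.131, 0.002], [-0.131, -0.991, -0.0], [0.002, -0.0, -1.0]]
wrist_force: [-0.8, 0.2, 7.5]
opening: 0.225
grasp_force: 9.0
time_s: 20.12
tcp_pos: [0.607, -0.0445, 0.1482]
tcp_rot: [[0.991, -0.131, 0.002], [-0.131, -0.991, -0.0], [0.002, -0.0, -1.0]]
wrist_force: [-1.2, 0.8, 6.6]
opening: 0.219
grasp_force: 30.0
[ 0.60697582 -0.04454526  0.14817646] [-1.23131224  0.79756759  6.55180062]
270 [(96, (np.int64(135), np.int64(117), np.int64(83))), (100, (np.int64(155), np.int64(141), np.int64(103))), (104, (np.int64(157), np.int64(142), np.int64(105))), (108, (np.int64(157), np.int64(142), np.int64(104))), (112, (np.int64(174), np.int64(157), np.int64(117))), (116, (np.int64(163), np.int64(148), np.int64(109))), (120, (np.int64(167), np.int64(150), np.int64(111))), (124, (np.int64(167), np.int64(150), np.int64(111))), (128, (np.int64(166), np.int64(151), np.int64(112))), (132, (np.int64(167), np.int64(151), np.int64(112))), (136, (np.int64(166), np.int64(149), np.int64(110))), (140, (np.int64(167), np.int64(151), np.int64(11
[... 1852 characters left out ...]
p.int64(111))), (124, (np.int64(167), np.int64(150), np.int64(111))), (128, (np.int64(167), np.int64(151), np.int64(113))), (132, (np.int64(168), np.int64(151), np.int64(112))), (136, (np.int64(168), np.int64(152), np.int64(113))), (140, (np.int64(169), np.int64(153), np.int64(114))), (144, (np.int64(81), np.int64(52), np.int64(36))), (148, (np.int64(119), np.int64(81), np.int64(54))), (152, (np.int64(118), np.int64(79), np.int64(53))), (156, (np.int64(119), np.int64(81), np.int64(56))), (160, (np.int64(118), np.int64(81), np.int64(53))), (164, (np.int64(130), np.int64(88), np.int64(59))), (168, (np.int64(126), np.int64(86), np.int64(58))), (172, (np.int64(128), np.int64(87), np.int64(58)))]
```

```bash
python3 -c "
from station import sign_off
print(sign_off())"
```

```text
the job is handed in; nothing more can be done
None
```

The job is handed in at about 20 s, with the verdict not shown: the pin is home and released, and the caul is gripped at 30 N, seated on the veneer about 1–2 mm off centre along the slope (~3 mm across) and pressing about 8–9 N (bed in ≈5.5 mm, inferred from force and travel); I viewed 11 pictures, one over the limit of 10.

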